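Mesh the spice cup in the push-to-run mill and hold it down

ROBOT

A 7-joint arm with a two-finger parallel gripper is mounted at the origin on the work surface. World frame = base frame: x ahead of the robot, y to its left, z up, the work surface at z = 0. Lengths are in mm, angles in rad, forces in N, time in s.
With the tool pointing down it reaches from about 400 to 925 mm from the base axis. Payload 4.1 kg.
Tool frame: the origin (TCP) lies on the centre line of the jaws, within the pads' length; the fingertips stand 17 mm ahead of it and the grasp point (between the pads) lies 2 mm behind it; z points along the fingers, y is the direction in which the jaws open and shut (so a half turn about z gives the same grasp; the last joint's range is limited). The gripper opens to 85 mm and grips with 20 to 120 N. Pads are 22 mm wide; open, the fingers measure 114 mm over their backs; the gripper's body (76 mm by 85 mm) begins 54 mm behind the grasp point. The pads swing forward as they close: fully open they stand 13 mm farther back than shut.
Start: joints at [-1.408, 0.398, 0.045, 1.537, -0.019, 1.207, -0.051], TCP at [168.209, 627.891, 248.347] pointing down, gripper open.
Joint ranges: [-2.82, 2.82], [-0.49, 2.23], [-1.37, 1.46], [0, 2.46], [-1.36, 4.5], [0.23, 2], [-2.94, 2.94]. Speed limits (rad/s): [2.57, 2.57, 3.14, 3.14, 3.14, 3.14, 3.14].

INTERFACE

Orientations are given as a rotation vector (axis times angle).
In Python, from rig import arm, eyes gives the robot as it stands. The module is installed in compiled form; this text tells all that it offers.
- The arm moves only by the shell command python3 -m crank 'ROWS' [FORCE]. ROWS is JSON, a list of rows, each a list of 7 numbers: the shift along the tool's x, y, z in m, then the turn, a rotation vector about the tool's x, y, z in degrees, then the opening, from 0 (shut) to 1 (fully open). In form: [[dx, dy, dz, rx, ry, rz, hand], ...]. A call has exactly 10 rows; each row is the pose to reach, as a shift and turn from the pose commanded when the call began, along the tool's axes at that moment; what a row does not reach only later rows make up. A row lasts 1/10 s, in which the tool goes at most 50 mm and 8.59 degrees, less where a joint would pass 70% of its speed; a pose out of reach is approached as far as the arm can. A call with a gripper value outside its range is refused whole. The fingers move at their own pace and stop on an object; FORCE is the grip in N (left out, the last holds). Time passes only in rows, so rows that repeat a pose let the fingers close, or fill a call up. It gives the time, the measured TCP pose, the force and the opening at its end, in the units of the state.
- arm.get_obs(): the state, without advancing time (a new reading comes with each control period).
- eyes.snapshot(name): name is "side" or "top"; returns the picture (420x560x3 uint8, red, green, blue); there is no depth.
- eyes.camera_model(name): a dict with "fx", "fy", "cx", "cy" (pixels), "rvec" (rotation vector, rad) and "tvec" (3), from world to camera coordinates, as OpenCV has them. Camera axes: x right, y down, z forward; pixel columns grow to the right and rows downward; lengths in mm; the calibration is good to about 2 mm. A picture is of the moment at which its call begins. camera_model takes no time and is no camera call.
- arm.close_job(): hands the job in, once; it reports no verdict.
The state is a dict: "t": time; "joint_positions": joint angles; "joint_velocities": joint speeds; "joint_efforts": joint torques, N m; "ee_pos": TCP position; "orientation": TCP orientation; "ft_force": force on the tool from outside, world axes, zero at the start; "ft_torque": the same for the moment, N m; "opening": finger opening in mm.
Only numpy, scipy, OpenCV 4.12 (cv2) and the standard library are available. Lean on these libraries where they do the work, as an engineer would, in place of code of your own. Each camera call takes 0.05 s, during which the arm holds its last target. There are 200 camera calls.

TASK

Pick up the steel spice cup that has three tabs round its foot (not the two-tabbed one), keep it upright, turn it until its tabs mesh with the three slots in the collar of the spice mill, slide it home and press it all the way down against the sprung plate in the well. The mill only runs while the cup is pressed: finish with the gripper still holding the cup and pressing it fully down, do not let go. Leave the other cup, the jars and the can standing where they are.

Things in the scene. Friction and masses are not known exactly. Their poses are not given: they have to be found in the camera images.
- cup3: The cup to use: closed steel cup, 56 mm diameter, 110 mm tall, 0.28 kg, standing. Origin: centre of its underside, z up. Three tabs round its foot at 0, 120, 240 degrees about z (one along +x): 10 mm wide (lowest 5 mm tapered), out to 35 mm from the axis, up to 26 mm high; a line on the lid over each. Grip it 70 to 95 mm above the underside, clear of the mill.
- mill: Push-to-run spice mill, fixed: round white housing, 128 mm diameter, 100 mm high, black dial low on its front (-x). Origin: centre of its underside, z up along the axis of the well in its top. The well's collar has three slots at 0, 120, 240 degrees about z (one along +x), each with a dark mark on the rim behind it. A sprung plate lies at the bottom of the well.
- mill_well (a point): Centre of the mouth of the well, 100 mm above the mill's origin, level with the top of the steel collar; axes as the mill. Bore 59 mm; the three slots are vertical, open at the top, 14 mm wide and reach 37 mm from the axis. A cup whose tabs are not in line with the slots stops with its underside here.
- press_plate (a joint): Travel of the sprung plate in the well, m: 0 up, 0.008 fully down at a firm stop. Its top, where the cup's underside lands, is 72 mm above the mill's origin when up, 64 mm when fully down. It takes 4 N to start it and about 10.5 N to push it fully down (the cup's weight hardly moves it); it springs back when not pressed.
- cup2: The cup NOT to use, from another mill: same steel cup, 56 mm diameter, 110 mm tall, but with two opposite tabs (along its +x and -x) and two lines on the lid; it does not fit. Origin: centre of its underside.
- jar_a: Spice jar, amber with black cap, 52 mm diameter, 105 mm tall, standing. Origin: centre of its underside. Leave alone.
- jar_b: Spice jar, amber with black cap, 48 mm diameter, 100 mm tall, standing towards the back. Origin: centre of its underside. Leave alone.
- jar_c: Spice jar, clear with red cap, 48 mm diameter, 100 mm tall, standing towards the back. Origin: centre of its underside. Leave alone.
- can_a: Food can, 74 mm diameter, 110 mm tall, standing towards the back. Origin: centre of its underside. Leave alone.
Not all that is in view belongs to the job. Leave any green, turquoise or yellow look-alike of the cup3 alone.

How it is judged (in metres and radians):
On the way, in this order (a step that is already met when the one before it is completed fails the run):
1. the three-tabbed cup is lifted clear of the table in the gripper (height (world z) of cup3 above 0.03 m and contact force between cup3 and the fingers above 1 N and z of cup3 in the frame of mill above 0.02 m), for 0.2 s.
2. the cup's tabs are in the slots and the cup is down on the sprung plate (z of cup3 in the frame of mill below 0.076 m and horizontal distance between cup3 and mill below 0.004 m), for 0.1 s.
At the end, for the whole second after the job is handed in: The three-tabbed cup is upright in the mill, within 4 mm of the well's axis, and the gripper, still on it, keeps the sprung plate at least 6.2 mm of its 8 mm down through the last second; the other cup, jars and can stand within 30 mm of where they were (value of joint press_plate above 0.0062 m and z of cup3 in the frame of mill between 0.058 and 0.068 m and horizontal distance between cup3 and mill below 0.004 m and angle between cup3's own z axis and vertical below 0.08 rad and contact force between cup3 and the fingers above 2 N and linear speed of cup3 below 0.02 m/s and angle between each of cup2, jar_a, jar_b, jar_c, can_a's own z axis and vertical below 0.2 rad and distance of each of cup2, jar_a, jar_b, jar_c, can_a from where it was at the start of the episode below 0.03 m); the arm keeps its last pose, push and grip.
It fails at once if the spice cup is tipped more than about 35 degrees (angle between cup3's own z axis and vertical above 0.6 rad).
It fails at once if the other cup, a jar or the can is knocked over (angle between any of cup2, jar_a, jar_b, jar_c, can_a's own z axis and vertical above 0.5 rad).
It fails at once if the other cup, a jar or the can is carried off or pushed away (distance of any of cup2, jar_a, jar_b, jar_c, can_a from where it was at the start of the episode above 0.05 m).
It also fails if it takes over 51 s, if anything falls off the work surface, if the arm or the gripper's body presses on something with over 40 N, if the wrist force passes 120 N, or if a joint passes its speed limit or range.

## Working session

There is one attempt and no reset: what is moved stays moved. The work goes in short steps, Python scripts to look and compute and a shell command to move; the robot and the scene stay as the last step left them, time stands still between calls to the robot, and variables do not carry over. Pictures are saved under pics/ and viewed, about 8 in all and at most 12, crops included, and the job is handed in when it is done.

```bash
mkdir -p pics
python3 - <<'E'
from rig import arm, eyes
import cv2, numpy as np
o=arm.get_obs(); print(o)
for n in("side","top"):
    im=eyes.snapshot(n); cv2.imwrite(f"pics/{n}0.png",im[:,:,::-1]); print(n,eyes.camera_model(n))
E
```

```text
{'t': 0.0, 'joint_positions': array([-1.40799888,  0.39919593,  0.04500893,  1.53786779, -0.01867951,
        1.20688707, -0.05066879]), 'joint_velocities': array([-3.50866558e-04, -8.23354956e-04,  2.57405604e-04,  7.69728218e-06,
       -9.27241033e-05,  1.36944541e-03,  3.49206082e-04]), 'joint_efforts': array([-4.14111651e-05, -4.75117707e+01,  1.36471074e+00, -2.54222846e+01,
        1.16617655e-02,  9.47852241e-03, -6.38328729e-06]), 'ee_pos': array([168.04584552, 627.28906586, 247.2658177 ]), 'orientation': array([-4.09771957e-01, -3.11464195e+00,  3.03822334e-03]), 'ft_force': array([ 0.76320925, -0.41855757, -0.17716689]), 'ft_torque': array([-0.00760782, -0.02253744, -0.02791166]), 'opening': 85.66637633901058}
side {'fx': 472.95184059331564, 'fy': 472.95184059331564, 'cx': 282.88597939908885, 'cy': 209.7201770369803, 'rvec': array([ 2.40197065, -0.26535127,  0.09163626]), 'tvec': array([-599.52495148,   70.99158631, 1243.06036729])}
top {'fx': 492.73006596663936, 'fy': 492.73006596663936, 'cx': 273.62269601588866, 'cy': 209.77061283990085, 'rvec': array([ 2.16673085, -2.16145476,  0.11527396]), 'tvec': array([-117.26257457,  597.43205047, 1198.70655628])}
```

View pics/top0.png

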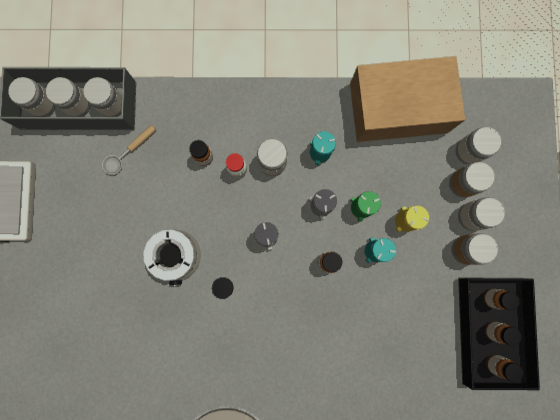

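View pics/side0.png

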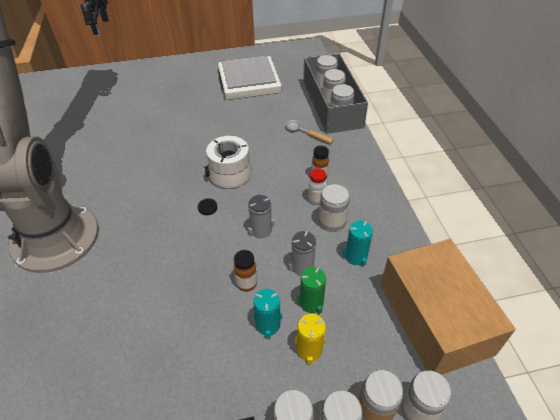

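The two steel cups are at top (324,202) and (266,235). The green, turquoise and yellow ones are decoys, and the mill is at (170,256). Next I'll enlarge both cups and the mill.

Run:
```python
import cv2, numpy as np
t=cv2.imread("pics/top0.png"); s=cv2.imread("pics/side0.png")
def c(im,x,y,r=32): return cv2.resize(im[y-r:y+r,x-r:x+r],(390,290) if 0 else (295,295),interpolation=cv2.INTER_CUBIC)
a=np.hstack([c(t,324,204,25),c(t,266,236,25)]);b=np.hstack([c(s,303,254,28),c(s,260,216,28)])
cv2.imwrite("pics/c1.png",np.vstack([a,b]))
```

```text
(no output)
```

View pics/c1.png

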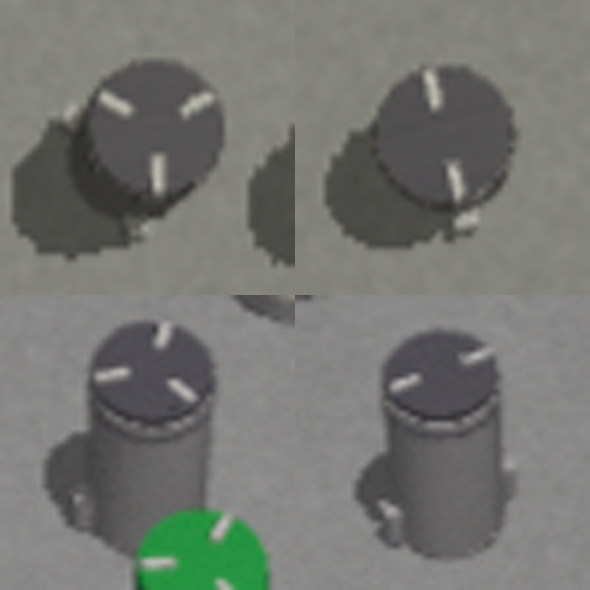

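The left cup, at top (324,202), has three lines on its lid, so it is cup3. The one at (266,235) has two lines, so it is cup2. Now for metric positions and angles.

```bash
cat > h.py <<'E'
import cv2, numpy as np
from rig import arm, eyes
def ray(n,uv,z):
    m=eyes.camera_model(n); R=cv2.Rodrigues(m["rvec"])[0]; C=-R.T@m["tvec"]
    uv=np.atleast_2d(uv).astype(float)
    d=np.c_[(uv[:,0]-m["cx"])/m["fx"],(uv[:,1]-m["cy"])/m["fy"],np.ones(len(uv))]@R
    return (C+d*((z-C[2])/d[:,2])[:,None])[:,:2]
def proj(n,P):
    m=eyes.camera_model(n);K=np.array([[m["fx"],0,m["cx"]],[0,m["fy"],m["cy"]],[0,0,1]])
    return cv2.projectPoints(np.atleast_2d(P).astype(float),m["rvec"],m["tvec"],K,None)[0][:,0]
def rect(n,im,c,z,half,s=4):
    """metric patch of plane z round c; right=+x, up=+y, s px/mm"""
    w=np.array([[-1,-1],[1,-1],[1,1],[-1,1]])*half+np.array(c)
    src=proj(n,np.c_[w,np.full(4,z)]).astype(np.float32)
    N=int(2*half*s); dst=np.float32([[0,N],[N,N],[N,0],[0,0]])
    return cv2.warpPerspective(im,cv2.getPerspectiveTransform(src,dst),(N,N),flags=cv2.INTER_CUBIC)
E
python3 - <<'E'
from h import *
t=cv2.imread("pics/top0.png"); s=cv2.imread("pics/side0.png")
for n,uv,z in [("cup3",(325.3,201),110),("cup2",(266,234),110),("mill",(168,255),100),("jar_a",(332,263),105),("jar_b",(199,150),100),("jar_c",(235,163),100),("can",(272,155),110),("green",(368,203),110),("teal",(383,250),110),("teal2",(323,144),110),("disc",(222,288),0)]:
    print(n,ray("top",uv,z)[0].round(1))
for n,uv,z in [("cup3",(303,241),110),("cup2",(260,204),110),("mill",(228,153),100)]: print("side",n,ray("side",uv,z)[0].round(1))
c3=ray("top",(325.3,201),110)[0]; m=ray("top",(168,255),100)[0]; print(c3,m)
r=[]
for n,im in(("top",t),("side",s)):
    row=[]
    for c,z,h in((c3,110,40),(m,100,72)):
        p=cv2.resize(rect(n,im,c,z,h),(380,290+90),interpolation=cv2.INTER_AREA)
        k=380/(2*h); cv2.circle(p,(190,190),int((28 if z==110 else 64)*k),(0,255,255),1); cv2.drawMarker(p,(190,190),(0,0,255),0,10)
        if z==100: cv2.circle(p,(190,190),int(29.5*k),(0,255,255),1)
        row.append(p[30:350] if 0 else cv2.resize(p,(300,300)))
    r.append(np.hstack(row))
cv2.imwrite("pics/c2.png",np.vstack(r))
E
```

```text
cup3 [ 610.2 -237.1]
cup2 [532.4 -98.4]
mill [483.4 130.7]
jar_a [ 465.7 -251.9]
jar_b [733.8  63. ]
jar_c [702.4 -23.5]
can [ 719.8 -111.8]
green [ 605.7 -337.1]
teal [ 496.  -369.8]
teal2 [ 746.6 -232.9]
disc [402.5  14. ]
side cup3 [ 609.1 -240.2]
side cup2 [ 533.8 -104.9]
side mill [483.9 111.5]
[ 610.19047475 -237.11378756] [483.35255971 130.73495386]
```

View pics/c2.png

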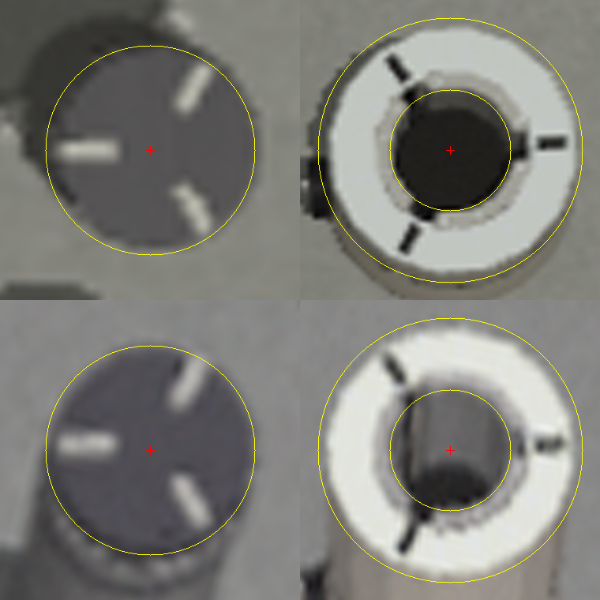

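```bash
cat >> h.py <<'E'
def marks(n,im,c,z,half,dark,r0,r1,thr,s=8):
    """three marks in annulus r0..r1 round c: refined centre, yaw mod 120, blob radii"""
    c=np.array(c,float)
    for _ in range(3):
        g=cv2.cvtColor(rect(n,im,c,z,half,s),cv2.COLOR_BGR2GRAY).astype(float)
        N=len(g); yy,xx=np.mgrid[:N,:N]; X=(xx+.5)/s-half; Y=half-(yy+.5)/s; R=np.hypot(X,Y)
        w=((thr-g) if dark else (g-thr)).clip(0)*(R>r0)*(R<r1)
        k,lab,st,ce=cv2.connectedComponentsWithStats((w>0).astype(np.uint8))
        ids=1+np.argsort([-w[lab==i].sum() for i in range(1,k)])[:3]
        P=np.array([[(w*X)[lab==i].sum(),(w*Y)[lab==i].sum()]/w[lab==i].sum() for i in ids])
        c=c+P.mean(0)
    d=P-P.mean(0); a=np.degrees(np.arctan2(d[:,1],d[:,0]))
    return c.round(1),np.degrees(np.angle(np.exp(3j*np.radians(a)).mean()))/3,a.round(1),np.hypot(*d.T).round(1)
E
python3 - <<'E'
from h import *
for n in("top","side"):
    im=cv2.imread(f"pics/{n}0.png")
    print(n,"cup3",marks(n,im,(610,-237.5),110,40,0,8,27,125))
    print(n,"mill",marks(n,im,(483.5,131),100,72,1,40,57,120))
    # white ring fit
    s=8;g=rect(n,im,(483.4,130.7),100,72,s).min(2); m=(g>150).astype(np.uint8)
    cs=max(cv2.findContours(m,cv2.RETR_EXTERNAL,2)[0],key=cv2.contourArea); (x,y),r=cv2.minEnclosingCircle(cs); e=cv2.fitEllipse(cs)
    print("ring",483.4-72+e[0][0]/s,130.7+72-e[0][1]/s,np.array(e[1])/s/2)
E
```

```text
top cup3 (array([ 612.7, -236.8]), np.float64(-59.41433249252892), array([-179.4,   60.7,  -59.6]), array([18.7, 18.8, 18.8]))
top mill (array([484.6, 130.5]), np.float64(4.01236899999529), array([ 124.1, -116.2,    4.1]), array([47.1, 47.3, 47.5]))
ring 485.000715637207 130.8104736328125 [58.29154205 58.7100296 ]
side cup3 (array([ 612. , -234.5]), np.float64(-58.805597294604986), array([  61.3,  -60.6, -177.2]), array([19.3, 18.4, 18.3]))
side mill (array([483.3, 129.8]), np.float64(4.090399153640402), array([-115.8,  124.2,    3.9]), array([46.8, 47. , 46.9]))
ring 483.6421951293945 129.84957427978514 [59.465271   60.74338531]
```

Both views agree to within 2.5 mm: cup3 is at about (612,-236) with yaw -59.3°, and the mill is at (484,130.2) with yaw 4.05°. So the cup has to turn about +63.3°. I'll carry the tool high, with the jaw axis at about -30° over the cup.

```bash
cat >> h.py <<'E'
from scipy.spatial.transform import Rotation as Ro
def need(p,yaw):
    """tool-frame shift (mm) and turn (deg) from the measured pose to TCP p with jaw axis (tool y) at yaw, pointing down"""
    o=arm.get_obs(); R=Ro.from_rotvec(o["orientation"]); a=np.radians(yaw)
    y=np.array([np.cos(a),np.sin(a),0]); z=np.array([0,0,-1.]); T=Ro.from_matrix(np.c_[np.cross(y,z),y,z])
    M=R.as_matrix(); print("t",o["t"],"at",o["ee_pos"].round(1),"jaw",np.degrees(np.arctan2(M[1,1],M[0,1])).round(2),"F",o["ft_force"].round(1),"open",round(o["opening"],1),"q",o["joint_positions"].round(2))
    print("shift",R.inv().apply(np.array(p)-o["ee_pos"]).round(1),"turn",np.degrees((R.inv()*T).as_rotvec()).round(2))
E
python3 -m crank '[[-0.032,-0.036,0,0,0,5,1],[-0.064,-0.072,0,0,0,10,1],[-0.096,-0.108,0,0,0,15,1],[-0.128,-0.144,0,0,0,20,1],[-0.160,-0.180,0,0,0,25,1],[-0.192,-0.216,0,0,0,30,1],[-0.224,-0.252,0,0,0,35,1],[-0.256,-0.288,0,0,0,40,1],[-0.288,-0.324,0,0,0,45,1],[-0.320,-0.360,0,0,0,50,1]]'
python3 -c "
from h import *
need((612.3,-236,200),-30)"
```

```text
t: 1.1
ee_pos: [384.4, 195.3, 248.2]
orientation: [-1.692, -2.647, -0.001]
ft_force: [1.2, 1.1, -0.3]
opening: 85.8
t 1.1 at [384.4 195.3 248.2] jaw 24.81 F [ 1.2  1.1 -0.3] open 85.8 q [-1.   -0.01  0.44  2.04  0.    1.11 -0.14]
shift [-487.2   25.8   48. ] turn [-1.000e-02 -3.000e-02  5.481e+01]
```

```bash
python3 -m crank '[[-0.048,0.0025,0,0,0,5.5,1],[-0.096,0.005,0,0,0,11,1],[-0.144,0.0075,0,0,0,16.5,1],[-0.192,0.010,0,0,0,22,1],[-0.240,0.0125,0.005,0,0,27.5,1],[-0.288,0.015,0.015,0,0,33,1],[-0.336,0.0175,0.025,0,0,38.5,1],[-0.384,0.020,0.035,0,0,44,1],[-0.432,0.023,0.042,0,0,49.5,1],[-0.472,0.025,0.045,0,0,54.8,1]]'
python3 -c "
from h import *
need((612.3,-236,82),-30)
for n in('top','side'): cv2.imwrite(f'pics/{n}1.png',eyes.snapshot(n)[:,:,::-1])"
```

```text
t: 2.1
ee_pos: [606.5, -222.0, 201.7]
orientation: [-2.721, -1.569, 0.003]
ft_force: [-0.9, 0.3, 0.6]
opening: 85.1
t 2.1 at [ 606.5 -222.   201.7] jaw -30.06 F [-0.9  0.3  0.6] open 85.1 q [-0.27  0.55  0.8   1.61 -0.42  1.16  0.1 ]
shift [ -9.1  12.3 119.7] turn [-0.1   0.07 -0.06]
```

```bash
python3 -c "
from h import *
need((612.3,-236,82),-30)"
python3 -m crank '[[-0.006,0.004,0.01,0,0,0,1],[-0.012,0.006,0.02,0,0,0,1],[-0.012,0.006,0.03,0,0,0,1],[-0.012,0.006,0.04,0,0,0,1],[-0.012,0.006,0.05,0,0,0,1],[-0.012,0.006,0.055,0,0,0,1],[-0.012,0.006,0.055,0,0,0,1],[-0.012,0.006,0.055,0,0,0,1],[-0.012,0.006,0.055,0,0,0,1],[-0.012,0.006,0.055,0,0,0,1]]'
python3 -c "
from h import *
need((612.3,-236,82),-30)"
```

```text
t 2.2 at [ 606.  -226.2  202. ] jaw -30.25 F [-0.8 -0.2  0.2] open 85.4 q [-0.26  0.55  0.8   1.61 -0.41  1.16  0.1 ]
shift [ -4.6  10.2 120. ] turn [ 0.07  0.34 -0.25]
t: 3.2
ee_pos: [605.9, -233.4, 148.8]
orientation: [2.717, 1.575, 0.001]
ft_force: [0.4, -0.0, 0.3]
opening: 85.4
t 3.2 at [ 605.9 -233.4  148.8] jaw -29.8 F [ 0.4 -0.   0.3] open 85.4 q [-0.22  0.6   0.76  1.66 -0.46  1.07  0.16]
shift [ 0.9  6.8 66.8] turn [ 0.06 -0.02  0.2 ]
```

```bash
python3 -m crank '[[0.001,0.004,0,0,0,0,1],[0.001,0.007,0.005,0,0,0,1],[0.001,0.007,0.015,0,0,0,1],[0.001,0.007,0.025,0,0,0,1],[0.001,0.007,0.035,0,0,0,1],[0.001,0.007,0.045,0,0,0,1],[0.001,0.007,0.055,0,0,0,1],[0.001,0.007,0.066,0,0,0,1],[0.001,0.007,0.066,0,0,0,1],[0.001,0.007,0.066,0,0,0,1]]' 40
python3 -c "
from h import *
need((612.3,-236,82),-30)"
python3 -m crank '[[0,0,0,0,0,0,0.8],[0,0,0,0,0,0,0.7],[0,0,0,0,0,0,0.65],[0,0,0,0,0,0,0.6],[0,0,0,0,0,0,0.5],[0,0,0,0,0,0,0.4],[0,0,0,0,0,0,0.3],[0,0,0,0,0,0,0.3],[0,0,0,0,0,0,0.3],[0,0,0,0,0,0,0.3]]' 40
python3 -c "
from h import *
need((612.3,-236,82),-30)
for n in('top','side'): cv2.imwrite(f'pics/{n}2.png',eyes.snapshot(n)[:,:,::-1])
a,b=cv2.imread('pics/top2.png'),cv2.imread('pics/side2.png')
cv2.imwrite('pics/c3.png',np.hstack([cv2.resize(a[140:280,250:390],(400,400)),cv2.resize(b[180:320,230:370],(400,400))]))"
```

```text
t: 4.2
ee_pos: [612.1, -235.9, 82.0]
orientation: [-2.718, -1.575, 0.0]
ft_force: [-0.1, -0.6, -0.8]
opening: 85.6
t 4.2 at [ 612.1 -235.9   82. ] jaw -29.8 F [-0.1 -0.6 -0.8] open 85.6 q [-0.18  0.68  0.71  1.69 -0.52  0.97  0.2 ]
shift [0.  0.2 0. ] turn [-0.02  0.    0.2 ]
t: 5.2
ee_pos: [612.2, -235.8, 83.1]
orientation: [-2.718, -1.575, -0.001]
ft_force: [-2.2, 1.2, 5.9]
opening: 55.4
t 5.2 at [ 612.2 -235.8   83.1] jaw -29.8 F [-2.2  1.2  5.9] open 55.4 q [-0.18  0.68  0.71  1.69 -0.52  0.97  0.2 ]
shift [-0.1  0.2  1.1] turn [ 0.   -0.03  0.2 ]
```

View pics/c3.png

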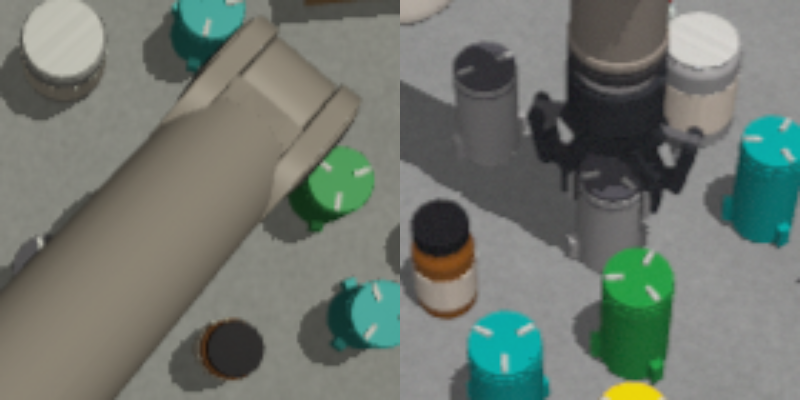

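Gripped: opening 55.4 mm, with the pads around the cup near the lid. I'll raise the grip force and lift straight up.

```bash
python3 -m crank '[[0,0,-0.001,0,0,0,0.3],[0,0,-0.005,0,0,0,0.3],[0,0,-0.015,0,0,0,0.3],[0,0,-0.030,0,0,0,0.3],[0,0,-0.050,0,0,0,0.3],[0,0,-0.070,0,0,0,0.3],[0,0,-0.090,0,0,0,0.3],[0,0,-0.110,0,0,0,0.3],[0,0,-0.130,0,0,0,0.3],[0,0,-0.140,0,0,0,0.3]]' 70
python3 -c "
from h import *
need((484,130.2,223),33.5)"
```

```text
t: 6.3
ee_pos: [612.9, -236.8, 225.4]
orientation: [2.716, 1.574, 0.004]
ft_force: [-0.4, -0.1, -2.6]
opening: 54.5
t 6.3 at [ 612.9 -236.8  225.4] jaw -29.82 F [-0.4 -0.1 -2.6] open 54.5 q [-0.24  0.54  0.8   1.56 -0.41  1.2   0.11]
shift [ 254.3 -294.3    1.4] turn [  0.23   0.09 -63.32]
```

```bash
python3 -m crank '[[0.015,-0.018,0,0,0,-4,0.3],[0.040,-0.047,0,0,0,-10,0.3],[0.068,-0.079,0,0,0,-17,0.3],[0.096,-0.111,0,0,0,-24,0.3],[0.125,-0.144,0,0,0,-31,0.3],[0.153,-0.177,0,0,0,-38,0.3],[0.181,-0.210,0,0,0,-45,0.3],[0.207,-0.240,0,0,0,-52,0.3],[0.230,-0.266,0,0,0,-58,0.3],[0.244,-0.282,0,0,0,-61.5,0.3]]' 70
python3 -c "
from h import *
need((484,130.2,220),33.5)"
```

```text
t: 7.3
ee_pos: [487.4, 118.8, 222.5]
orientation: [-1.521, -2.747, -0.002]
ft_force: [0.5, 0.2, -3.9]
opening: 54.8
t 7.3 at [487.4 118.8 222.5] jaw 32.05 F [ 0.5  0.2 -3.9] open 54.8 q [-0.81  0.18  0.55  1.93 -0.11  1.07  0.34]
shift [11.5  3.1  2.5] turn [ 0.04 -0.08 -1.45]
```

```bash
python3 -m crank '[[0.006,0.001,0,0,0,-0.7,0.3],[0.011,0.002,0,0,0,-1.4,0.3],[0.011,0.002,0.002,0,0,-1.5,0.3],[0.011,0.002,0.004,0,0,-1.5,0.3],[0.011,0.002,0.008,0,0,-1.5,0.3],[0.011,0.002,0.012,0,0,-1.5,0.3],[0.011,0.002,0.014,0,0,-1.5,0.3],[0.011,0.002,0.014,0,0,-1.5,0.3],[0.011,0.002,0.014,0,0,-1.5,0.3],[0.011,0.002,0.014,0,0,-1.5,0.3]]' 70
python3 -c "
from h import *
need((484,130.2,183),33.5)
for n in('top','side'): cv2.imwrite(f'pics/{n}3.png',eyes.snapshot(n)[:,:,::-1])
a,b=cv2.imread('pics/top3.png'),cv2.imread('pics/side3.png')
cv2.imwrite('pics/c4.png',np.hstack([cv2.resize(a[190:310,110:230],(400,400),interpolation=2),cv2.resize(b[70:190,170:290],(400,400),interpolation=2)]))"
```

```text
t: 8.3
ee_pos: [484.8, 126.5, 208.5]
orientation: [1.494, 2.763, 0.001]
ft_force: [0.1, 0.5, -3.1]
opening: 54.8
t 8.3 at [484.8 126.5 208.5] jaw 33.21 F [ 0.1  0.5 -3.1] open 54.8 q [-0.81  0.19  0.54  1.95 -0.11  1.03  0.35]
shift [ 3.5  1.4 25.5] turn [ 0.03  0.   -0.29]
```

View pics/c4.png

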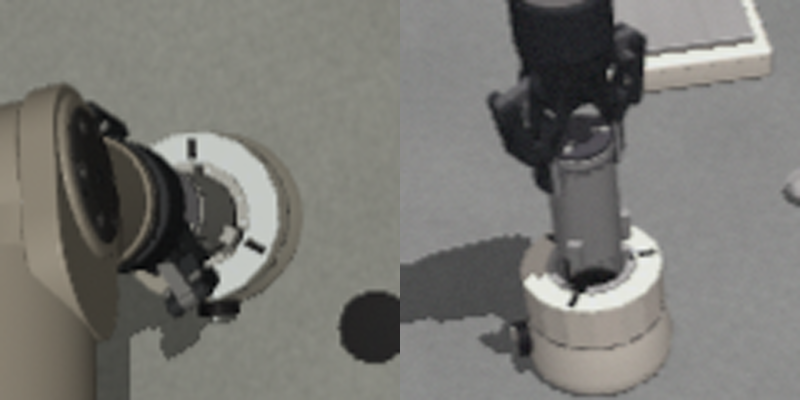

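```bash
python3 -m crank '[[0.002,0.001,0,0,0,-0.3,0.3],[0.0035,0.0015,0.004,0,0,-0.3,0.3],[0.0035,0.0015,0.008,0,0,-0.3,0.3],[0.0035,0.0015,0.012,0,0,-0.3,0.3],[0.0035,0.0015,0.016,0,0,-0.3,0.3],[0.0035,0.0015,0.018,0,0,-0.3,0.3],[0.0035,0.0015,0.018,0,0,-0.3,0.3],[0.0035,0.0015,0.018,0,0,-0.3,0.3],[0.0035,0.0015,0.018,0,0,-0.3,0.3],[0.0035,0.0015,0.018,0,0,-0.3,0.3]]' 70
cat > ov.py <<'E'
from h import *
import sys
need((484,130.2,183),33.5)
o=arm.get_obs(); M=Ro.from_rotvec(o["orientation"]).as_matrix(); jaw=np.degrees(np.arctan2(M[1,1],M[0,1])); p=o["ee_pos"]
yaw=jaw+29.8-59.3; z0=p[2]-83.1
out=[]
for n,(u0,v0) in(("top",(110,190)),("side",(170,70))):
    im=eyes.snapshot(n)[:,:,::-1]; k=4; im=cv2.resize(im[v0:v0+120,u0:u0+120],None,fx=k,fy=k,interpolation=2)[:, :400 if n=="top" else 480]
    th=np.radians(np.arange(0,361,6))
    def pl(c,r,z,col,t=th):
        q=proj(n,np.c_[c[0]+r*np.cos(t),c[1]+r*np.sin(t),np.full(len(t),z)]); q=((q-[u0,v0]+.5)*k).astype(np.int32)
        cv2.polylines(im,[q],False,col,1)
    pl(p,28,z0,(0,255,255)); pl(p,28,z0+110,(0,255,255)); pl((484,130.2),29.5,100,(255,0,255))
    for a in(0,120,240):
        t=np.radians(yaw+a); e=np.array([np.cos(t),np.sin(t)]); s=np.array([-e[1],e[0]])
        Q=[np.r_[p[:2]+35*e+w*s,z0+h] for w,h in((-3,0),(-5,5),(-5,26),(5,26),(5,5),(3,0),(-3,0))]
        q=((proj(n,Q)-[u0,v0]+.5)*k).astype(np.int32); cv2.polylines(im,[q],False,(0,255,0),1)
    out.append(im[:480])
cv2.imwrite(sys.argv[1],np.hstack(out)[:, :800])
E
python3 ov.py pics/c5.png
```

```text
t: 9.4
ee_pos: [484.1, 130.2, 190.5]
orientation: [1.487, 2.767, 0.001]
ft_force: [-0.4, 0.5, -2.7]
opening: 54.5
t 9.4 at [484.1 130.2 190.5] jaw 33.5 F [-0.4  0.5 -2.7] open 54.5 q [-0.81  0.21  0.53  1.97 -0.13  1.    0.36]
shift [ 0.  -0.1  7.5] turn [ 0.03 -0.    0.  ]
```

View pics/c5.png

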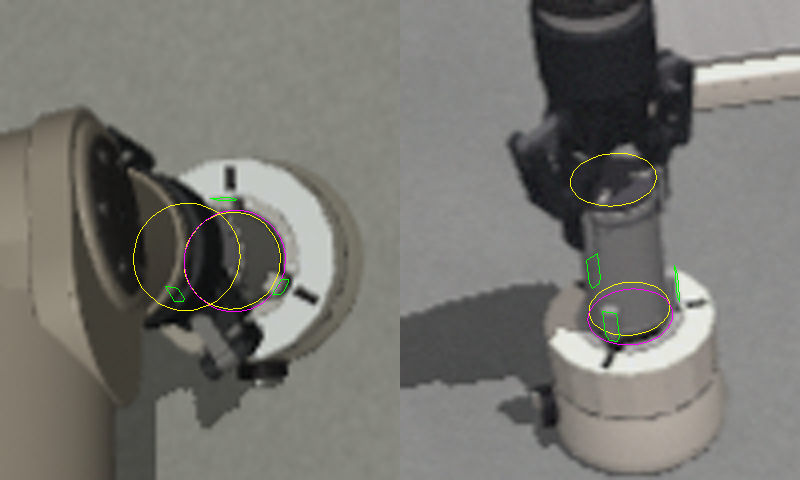

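The overlay matches the real tabs to within about 2 mm, at top (280,286) and side (610,320). I'll go down slowly and watch the force.

```bash
python3 -m crank '[[0,0,0.002,0,0,0,0.3],[0,0,0.004,0,0,0,0.3],[0,0,0.006,0,0,0,0.3],[0,0,0.008,0,0,0,0.3],[0,0,0.009,0,0,0,0.3],[0,0,0.010,0,0,0,0.3],[0,0,0.011,0,0,0,0.3],[0,0,0.012,0,0,0,0.3],[0,0,0.013,0,0,0,0.3],[0,0,0.013,0,0,0,0.3]]' 70
python3 -c "
from h import *
need((484,130.2,155),33.5)"
```

```text
t: 10.5
ee_pos: [484.1, 130.6, 177.1]
orientation: [1.486, 2.767, 0.001]
ft_force: [1.1, 1.2, -3.0]
opening: 54.6
t 10.5 at [484.1 130.6 177.1] jaw 33.52 F [ 1.1  1.2 -3. ] open 54.6 q [-0.8   0.23  0.53  1.98 -0.14  0.97  0.37]
shift [-0.3 -0.3 22.1] turn [ 0.05 -0.01  0.02]
```

No vertical resistance 6 mm below the mouth, so the tabs are in the slots. Carrying on to the plate.

```bash
python3 -m crank '[[0,0,0.003,0,0,0,0.3],[0,0,0.006,0,0,0,0.3],[0,0,0.009,0,0,0,0.3],[0,0,0.012,0,0,0,0.3],[0,0,0.015,0,0,0,0.3],[0,0,0.017,0,0,0,0.3],[0,0,0.019,0,0,0,0.3],[0,0,0.021,0,0,0,0.3],[0,0,0.022,0,0,0,0.3],[0,0,0.022,0,0,0,0.3]]' 70
python3 -c "
from h import *
need((484,130.2,147),33.5)"
```

```text
t: 11.5
ee_pos: [484.1, 130.4, 155.3]
orientation: [1.487, 2.767, 0.001]
ft_force: [0.3, 3.9, -3.7]
opening: 54.8
t 11.5 at [484.1 130.4 155.3] jaw 33.5 F [ 0.3  3.9 -3.7] open 54.8 q [-0.79  0.26  0.52  2.   -0.16  0.92  0.39]
shift [-0.1 -0.2  8.3] turn [ 0.04 -0.01  0.  ]
```

```bash
python3 -m crank '[[0,0,0.001,0,0,0,0.3],[0,0,0.002,0,0,0,0.3],[0,0,0.003,0,0,0,0.3],[0,0,0.004,0,0,0,0.3],[0,0,0.005,0,0,0,0.3],[0,0,0.006,0,0,0,0.3],[0,0,0.007,0,0,0,0.3],[0,0,0.008,0,0,0,0.3],[0,0,0.009,0,0,0,0.3],[0,0,0.009,0,0,0,0.3]]' 90
python3 -c "
from h import *
need((484,130.2,147),33.5)"
```

```text
t: 12.5
ee_pos: [484.2, 130.3, 147.1]
orientation: [-1.487, -2.767, -0.001]
ft_force: [-2.1, 1.9, 8.2]
opening: 53.9
t 12.5 at [484.2 130.3 147.1] jaw 33.5 F [-2.1  1.9  8.2] open 53.9 q [-0.79  0.27  0.52  2.01 -0.17  0.9   0.4 ]
shift [-0.  -0.3  0.1] turn [ 0.04 -0.03 -0.  ]
```

```bash
python3 -m crank '[[0,0,0.0005,0,0,0,0.3],[0,0,0.001,0,0,0,0.3],[0,0,0.0015,0,0,0,0.3],[0,0,0.002,0,0,0,0.3],[0,0,0.002,0,0,0,0.3],[0,0,0.002,0,0,0,0.3],[0,0,0.002,0,0,0,0.3],[0,0,0.002,0,0,0,0.3],[0,0,0.002,0,0,0,0.3],[0,0,0.002,0,0,0,0.3]]' 90
python3 ov.py pics/c6.png
```

```text
t: 13.5
ee_pos: [484.3, 130.3, 147.0]
orientation: [-1.487, -2.766, -0.002]
ft_force: [-7.6, 1.7, 22.6]
opening: 54.3
t 13.5 at [484.3 130.3 147. ] jaw 33.49 F [-7.6  1.7 22.6] open 54.3 q [-0.79  0.27  0.52  2.01 -0.17  0.9   0.4 ]
shift [  0.1  -0.3 -36. ] turn [ 0.04 -0.1  -0.01]
```

View pics/c6.png

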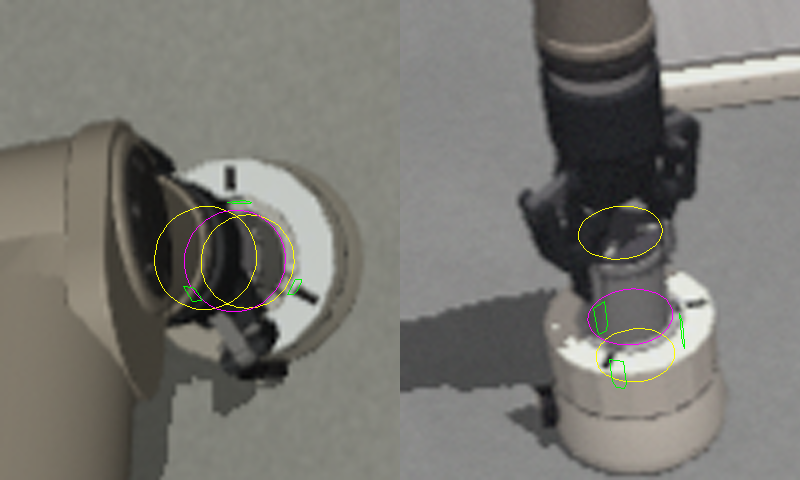

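The firm stop is reached: Fz went from 8 to 23 N with no further travel. That puts the underside at 147.0−83.1 = 63.9 mm, against 64 expected. The picture shows the cup sunk in the collar with the gripper still on it.

```bash
python3 -c "
from h import *
need((484,130.2,147),33.5)
print(arm.close_job())"
```

```text
t 13.6 at [484.3 130.3 147. ] jaw 33.49 F [-6.6  1.8 22.7] open 54.3 q [-0.79  0.27  0.52  2.01 -0.17  0.9   0.4 ]
shift [ 0.1 -0.3 -0. ] turn [ 0.04 -0.1  -0.01]
the job is handed in; nothing more can be done
None
```

I picked up the three-tabbed cup, turned it 63.3° to line its tabs up with the slots, slid it in and pressed it down to the firm stop. I handed the job in at 13.6 s with the gripper still holding and pressing at a 90 N grip setting; no verdict is reported.

**Last checks:**
- **Depth:** the cup's underside was at about 63.9 mm, worked out from the tool height assuming no slip in the grip. A fully pressed cup should be at 64 mm.
- **Push:** the upward force was about 22.7 N. It rose from 8 N with no further travel, which shows the firm stop.
- **Centring:** the tool was within 0.4 mm of the well axis I measured, and the tool tilt was about 0.1°.
- **Sideways load:** there is a load of about 7 N along x.

**Not checked:** I did not measure the other cup, jars and can again at the end. The carried cup was lifted above their height and I felt no contact on the way.

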